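# Shim the rocking scissor riser

## Robot

A 6-joint arm with a two-finger parallel gripper is mounted at the origin on a cart in front of the work surface, level with it; the furniture and walls round the work are solid. World frame = base frame: x ahead of the robot, y to its left, z up, the work surface at z = 0. Lengths are in m, angles in rad, forces in N, time in s.
With the tool pointing down it reaches from about 0.275 to 0.725 m from the base axis. Payload 15.9 kg.
Tool frame: the origin (TCP) lies at the very end of the fingers, on their centre line; the grasp point (between the pads) lies 19 mm behind it (manip.grip_point_offset is the distance from the TCP to the grasp point, in m); z points along the fingers, y is the line along which they close (so a half turn about z gives the same grasp; the last joint's range is limited). The gripper opens to 85 mm and grips with 20 to 120 N. Pads are 22 mm wide; open, the fingers measure 114 mm over their backs; the gripper's body (76 mm by 85 mm) begins 54 mm behind the grasp point. The pads swing forward as they close: fully open they stand 13 mm farther back than shut.
Start: joints at [1.349, 0.213, -0.034, 1.323, 0, 1.571], TCP at [0.11, 0.488, 0.231] pointing down, gripper open.
Joint ranges: [-2.98, 2.98], [-0.74, 1.72], [-1.14, 1.35], [-2.1, 2.04], [-1.57, 1.44], [-3.14, 3.14]. Speed limits (rad/s): [1.89, 1.89, 2.39, 2.57, 3.14, 3.14].

## Interface

Orientations are given as a unit quaternion [x, y, z, w].
In Python, from rig import manip, imaging, readout gives the robot as it stands (manip), with the cameras (imaging) and the readings (readout).
- The arm moves only by the shell command python3 jog.py 'ROWS' [FORCE]. ROWS is a JSON object whose key "offsets" holds a list of rows, 1 to 8 of them, each of 7 numbers: a rotation vector rx, ry, rz in fractions of the full range, 1 being 2 rad, then dx, dy, dz in shares of the most that a row can go, 1 being 50 mm, then the opening from 0.0 (shut) to 1.0 (fully open); each row shifts and turns the commanded pose from where the row before left it, along the tool's axes as they then stand; what a row does not reach is not made up. A row lasts 1/10 s, in which the tool goes at most 0.05 m and 0.15 rad, less where a joint would pass 70% of its speed; a pose out of reach is approached as far as the arm can. The fingers move at their own pace and stop on an object; FORCE is the grip in N (left out, the last holds). Time passes only in rows, so rows that do not move let the fingers close. It prints the time, the measured TCP pose, the force, the opening and the grip force at its end. Input that does not fit is refused with a message, and nothing moves.
- readout.get_obs(): the state, without advancing time (a new reading comes with each control period).
- imaging.read_camera(name): name is "scene" or "top" or "wrist"; returns a dict with "pixels" (480x640x3 uint8, blue, green, red), "K" (3x3 intrinsics, pixels), "extrinsics" (4x4, takes a point from camera to world coordinates). Camera axes: x right, y down, z forward; pixel columns grow to the right and rows downward; lengths in m; the calibration is good to about 2 mm. The wrist camera is an equidistant fisheye: a pixel r from the principal point sees the ray r / f radians off the axis. A picture is of the moment at which its call begins. There is no depth.
- manip.hand_in(): hands the job in; it is judged then, once.
The state is a dict: "clock": time; "joint_positions": joint angles; "dq": joint speeds; "joint_efforts": joint torques, N m; "tool_pos": TCP position; "orientation": TCP orientation; "contact_force": force on the tool from outside, world axes, zero at the start; "torque": the same for the moment, N m; "finger_gap": opening from 0.0 (shut) to 1.0 (fully open); "finger_force": force on a finger pad.
Only numpy, scipy, OpenCV 4.12 (cv2) and the standard library are available. Lean on these libraries where they do the work, as an engineer would, in place of code of your own. Each camera call takes 0.05 s, during which the arm holds its last target. There are 200 camera calls.

## Task

The little four-legged riser that carries the scissor holder rocks, because its front right leg has lost its rubber foot and hangs clear of the board. With the fingertips push the wooden wedge, thin end first, under that leg until it is snug and the leg rests on it with the riser still level, then press down firmly (about 10 N) on the riser's top over that leg to check that it no longer rocks, and draw back, leaving the wedge in place. Only push and press: do not lift anything, do not shove the riser away or upset the holder, and leave the other things alone.

Things in the scene. Friction and masses are not known exactly. Their poses are not given: they have to be found in the camera images.
- board: Fixed grey work board 350 x 500 x 10 mm lying on the worktop over the tool mat; origin at the centre of its underside, on the worktop. Its top, on which everything here stands, is at z = 0.010 m.
- stand: The riser: loose, 1.2 kg, dark wooden top 120 (x) x 180 (y) x 12 mm with black rubber inlay, upper face 62 mm above the board. Four steel legs at x = +-45, y = +-75 mm; three end in black rubber balls. Origin on the board under its centre; x to its back, y to its left, z up. Stands level on its three good legs; 1 to 3 N pressed down over the short leg tips it.
- short_foot (a point): Lowest point of the short leg, at the front right corner of the riser (its x = -45, y = -75 mm): a bare steel round end, 18 mm across, hanging 7 mm above the board.
- press_corner (a point): Point on the riser's upper face straight above the short leg, 62 mm above the board: press here.
- wedge: Loose plain light-wood wedge, 80 g, 100 mm long (x), 46 wide (y), tapering evenly from 14 mm thick at its back (x = -50) to 2 mm at its thin end (x = +50). Origin at the centre of its underside. At first it lies on the board right of the riser, thin end roughly towards the short leg. Free, it slides under 1 N; once the leg bears on it the push rises to several N within a few mm.
- wedge_tip (a point): Middle of the wedge's thin edge, at its underside.
- wedge_back (a point): Middle of the wedge's thick back face (46 mm wide, 14 mm high), at its underside: push here.
- holder: Square scissor holder with scissors in it, 79 x 74 mm, 181 mm high, 0.5 kg, standing loose on the riser towards its back left; origin at the centre of its underside, z up.
- comb_guard: Bystander, not to be disturbed: black clipper attachment comb, loose on the board; origin at its underside.
- hair_claw: Bystander, not to be disturbed: lime hair claw, loose on the board; origin at its underside.
- clip: Bystander, not to be disturbed: slim steel section clip, loose on the board; origin at its underside.
- flat_brush: Bystander, not to be disturbed: red-backed fade brush, loose on the board; origin at its underside.

How it is judged:
On the way:
1. with the wedge under the short leg, the riser's top is pressed down over that leg with more than 5 N for 0.2 s and stays level: the leg bears on the wedge (x of short_foot in the frame of wedge between -0.05 and 0.05 m and y of short_foot in the frame of wedge between -0.023 and 0.023 m and contact force between the fingers and stand above 5 N and horizontal distance between the grasp point and press_corner below 0.05 m and z of the grasp point in the frame of stand above 0.062 m and contact force between wedge and stand above 3 N and angle between stand's own z axis and vertical below 0.02 rad), for 0.2 s.
At the end, for the whole second after the job is handed in: The short leg stands over the wedge and bears on it (more than 0.3 N with nobody pressing), the riser is level within 0.02 rad (1.1 degrees) and within 30 mm of where it stood, the holder is still upright on it, and everything is at rest (x of short_foot in the frame of wedge between -0.05 and 0.05 m and y of short_foot in the frame of wedge between -0.023 and 0.023 m and contact force between wedge and stand above 0.3 N and angle between stand's own z axis and vertical below 0.02 rad and distance of stand from where it was at the start of the episode below 0.03 m and angle between holder's own z axis and vertical below 0.06 rad and z of holder in the frame of stand above 0.055 m and linear speed of each of stand, wedge below 0.01 m/s); the robot touches nothing.
It fails at once if the wedge is lifted (more than 15 mm) off the board (height (world z) of wedge above 0.025 m).
It fails at once if the riser is lifted, or tipped by more than 0.12 rad (height (world z) of stand above 0.025 m or angle between stand's own z axis and vertical above 0.12 rad).
It fails at once if the riser is shoved more than 40 mm (distance of stand from where it was at the start of the episode above 0.04 m).
It fails at once if the holder is upset or lifted off the riser (angle between holder's own z axis and vertical above 0.3 rad or z of holder in the frame of stand above 0.08 m).
It fails at once if a bystander is moved more than 25 mm (distance of any of comb_guard, hair_claw, clip, flat_brush from where it was at the start of the episode above 0.025 m).
It also fails if it takes over 72 s, if anything falls off the work surface, if the arm or the gripper's body presses on something with over 40 N, if the wrist force passes 120 N, or if a joint passes its speed limit or range.

## Working session

There is one attempt and no reset: what is moved stays moved. The work goes in short steps, Python scripts to look and compute and a shell command to move; the robot and the scene stay as the last step left them, time stands still between calls to the robot, and variables do not carry over. Pictures are saved under pics/ and viewed, at most 10 in all, crops included, and the job is handed in when it is done.

```bash
ls; mkdir -p pics
python3 - <<'E'
from rig import manip, imaging, readout
import cv2,numpy as np,json
o=readout.get_obs();print({k:np.round(v,3).tolist() for k,v in o.items()})
for n in("top","scene"):
    d=imaging.read_camera(n);cv2.imwrite(f"pics/{n}0.png",d["pixels"]);np.savez(f"pics/{n}0.npz",**d)
    print(n,np.round(d["K"],1).tolist(),np.round(d["extrinsics"],3).tolist())
E
```

```text
jog.py
pics
rig.py
{'clock': 0.0, 'joint_positions': [1.349, 0.213, -0.035, 1.324, -0.0, 1.571], 'dq': [-0.002, 0.0, 0.0, 0.0, -0.001, 0.0], 'joint_efforts': [0.001, -68.616, 48.713, 0.017, 0.0, -0.0], 'tool_pos': [0.11, 0.487, 0.231], 'orientation': [0.111, 0.994, -0.001, -0.0], 'contact_force': [-0.95, -1.089, -0.033], 'torque': [0.019, 0.021, -0.039], 'finger_force': 0.0, 'finger_gap': 1.006}
top [[491.2, 0.0, 322.1], [0.0, 491.2, 234.9], [0.0, 0.0, 1.0]] [[0.004, -0.986, 0.166, 0.411], [-1.0, -0.007, -0.017, 0.358], [0.018, -0.166, -0.986, 0.931], [0.0, 0.0, 0.0, 1.0]]
scene [[538.1, 0.0, 325.3], [0.0, 538.1, 239.4], [0.0, 0.0, 1.0]] [[0.869, -0.31, 0.386, 0.221], [-0.495, -0.533, 0.686, -0.258], [-0.007, -0.787, -0.616, 0.625], [0.0, 0.0, 0.0, 1.0]]
```

View pics/top0.png

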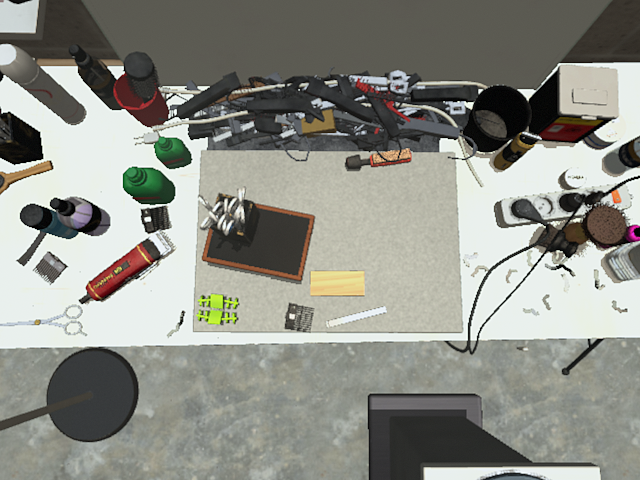

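View pics/scene0.png

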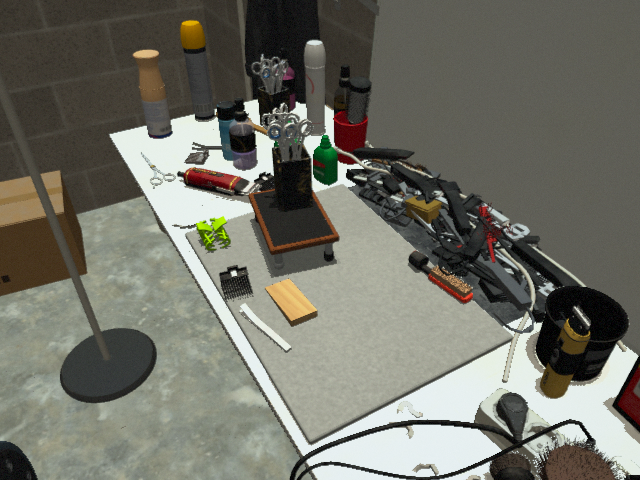

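```bash
cat > h.py <<'E'
import cv2,numpy as np
def ray(d,uv,z):
    K,E=d["K"],d["extrinsics"];v=E[:3,:3]@np.linalg.solve(K,[*uv,1.]);o=E[:3,3];return o+v*(z-o[2])/v[2]
def proj(d,p):
    E=np.linalg.inv(d["extrinsics"]);q=d["K"]@(E[:3,:3]@np.asarray(p,float)+E[:3,3]);return q[:2]/q[2]
def big(m):
    c=max(cv2.findContours(m,cv2.RETR_EXTERNAL,cv2.CHAIN_APPROX_NONE)[0],key=cv2.contourArea);return c
def quad(c):
    h=cv2.convexHull(c)
    q=cv2.approxPolyN(h,4,ensure_convex=True) if hasattr(cv2,'approxPolyN') else cv2.boxPoints(cv2.minAreaRect(h))
    return q.reshape(-1,2).astype(float)
def woodmask(d,lo,hi,roi):
    hsv=cv2.cvtColor(d["pixels"],cv2.COLOR_BGR2HSV);m=cv2.inRange(hsv,lo,hi);r=np.zeros_like(m);x0,y0,x1,y1=roi;r[y0:y1,x0:x1]=m[y0:y1,x0:x1];return r
E
python3 - <<'E'
from h import *
for n,wr,rr in(("top",(300,255,380,310),(195,190,325,290)),("scene",(255,270,330,330),(240,180,345,265))):
    d=dict(np.load(f"pics/{n}0.npz"));hsv=cv2.cvtColor(d["pixels"],cv2.COLOR_BGR2HSV)
    mw=woodmask(d,(10,60,120),(28,255,255),wr);cw=big(mw)
    ms=woodmask(d,(3,90,50),(14,255,190),rr);ms=cv2.morphologyEx(ms,cv2.MORPH_CLOSE,np.ones((3,3)))
    cs=np.vstack([c for c in cv2.findContours(ms,0,1)[0] if cv2.contourArea(c)>8])
    for nm,c,z in(("wedge",cw,.018),("stand",cs,.072)):
        q=quad(c);print(n,nm,cv2.contourArea(cv2.convexHull(c)))
        for p in q: print("  ",p,*(np.round(ray(d,p,zz)[:2],4) for zz in ((.010,.012,.024) if nm=="wedge" else (.06,.072))))
    v=cv2.drawContours(d["pixels"].copy(),[quad(cw).astype(int),quad(cs).astype(int)],-1,(255,0,255),1)
    a=v[180:320,180:400] if n=="top" else v[170:340,200:400]
    cv2.imwrite(f"pics/{n}c.png",cv2.resize(a,None,fx=3,fy=3,interpolation=0))
E
python3 -c "
import cv2,numpy as np
a=cv2.imread('pics/topc.png');b=cv2.imread('pics/scenec.png');w=max(a.shape[1],b.shape[1])
p=lambda i:cv2.copyMakeBorder(i,0,0,0,w-i.shape[1],0)
o=np.vstack([p(a),p(b)]);s=600/o.shape[0];cv2.imwrite('pics/both.png',cv2.resize(o,None,fx=s,fy=s))"
```

```text
top wedge 1293.5
   [364. 271.] [0.4987 0.2633] [0.4985 0.2635] [0.4974 0.2647]
   [364. 295.] [0.4538 0.2637] [0.4537 0.2639] [0.4532 0.2651]
   [310. 295.] [0.4533 0.3645] [0.4532 0.3645] [0.4527 0.3644]
   [310. 271.] [0.4981 0.3648] [0.4979 0.3648] [0.4968 0.3648]
top stand 6031.0
   [315. 216.] [0.5932 0.3563] [0.5907 0.3563]
   [301. 281.] [0.4756 0.3803] [0.4747 0.38  ]
   [163. 252.] [0.5257 0.6261] [0.5241 0.6224]
   [255. 203.] [0.6164 0.4653] [0.6136 0.4638]
scene wedge 1119.0
   [317. 310.] [0.5048 0.2762] [0.5039 0.2745] [0.4983 0.2641]
   [291. 321.] [0.4583 0.2757] [0.4575 0.274 ] [0.4529 0.2636]
   [264. 287.] [0.4541 0.3672] [0.4533 0.3652] [0.4488 0.353 ]
   [289. 278.] [0.5002 0.3663] [0.4993 0.3642] [0.4939 0.3521]
scene stand 4048.0
   [313. 191.] [0.6295 0.5155] [0.6208 0.4991]
   [340. 238.] [0.5987 0.3628] [0.5907 0.3497]
   [271. 255.] [0.4772 0.3809] [0.4717 0.3673]
   [244. 186.] [0.5215 0.5994] [0.5151 0.5812]
```

View pics/both.png

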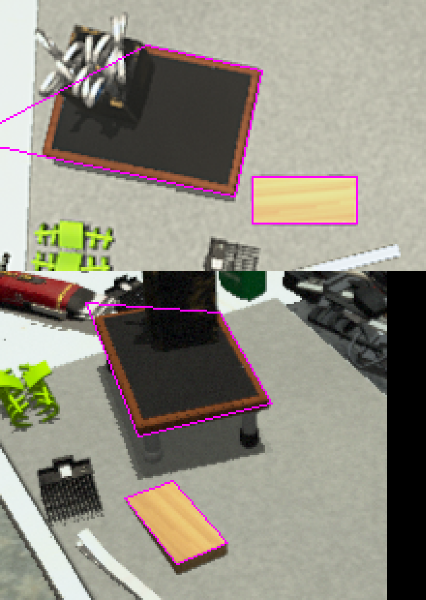

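The rows are not in the units I measure in: shifts go in shares of 50 mm and turns go in shares of 2 rad. I convert before sending: -0.046 m is -0.92, -0.019 m is -0.38.

```bash
python3 jog.py '{"offsets":[[0,0,0,-0.92,-0.38,0,0.2],[0,0,0,-0.92,-0.38,0,0.2],[0,0,0,-0.92,-0.38,0,0.2],[0,0,0,-0.92,-0.38,0,0.2],[0,0,0,-0.92,-0.38,0,0.2],[0,0,0,-0.92,-0.38,0,0.2],[0,0,0,-0.92,-0.38,0,0.2],[0,0,0,-0.92,-0.38,0,0.2]]}' 20
python3 jog.py '{"offsets":[[0,0,0.075,0,0,0,0.2],[0,0,0.075,0,0,0,0.2],[0,0,0.075,0,0,0,0.2],[0,0,0.075,0,0,0,0.2],[0,0,0.075,0,0,0,0.2],[0,0,0.075,0,0,0,0.2],[0,0,0.075,0,0,0,0.2],[0,0,0.075,0,0,0,0.2]]}'
python3 jog.py '{"offsets":[[0,0,0.0745,0,0,0,0.2],[0,0,0,0,0,0,0.2],[0,0,0,0,0,0,0.2]]}'
cat >> h.py <<'E'
def togo(o,p,head):  # tool-axis move to world p, and turn about tool z so tool y heads at `head` rad
    from scipy.spatial.transform import Rotation as R
    r=R.from_quat(o["orientation"]);m=r.as_matrix();h=np.arctan2(m[1,1],m[0,1])
    print("move",np.round(r.inv().apply(np.array(p)-o["tool_pos"]),4),"turn",round(h-head,4),"zdir",np.round(m[:,2],3),"pos",np.round(o["tool_pos"],4),"F",np.round(o["contact_force"],2),"t",o["clock"])
E
python3 -c "
from h import *;from rig import manip, imaging, readout
togo(readout.get_obs(),[.476,.230,.1],0)
d=dict(np.load('pics/scene0.npz'))
for p in([.492,.3917,.017],[.492,.3917,.072],[.474,.380,.072]):print(proj(d,p))"
```

```text
clock: 0.9
tool_pos: [0.4369, 0.2568, 0.2312]
orientation: [0.111, 0.994, -0.0, -0.0]
contact_force: [1.1, 0.8, 0.3]
finger_gap: 0.202
finger_force: 0.0
clock: 1.7
tool_pos: [0.4354, 0.2584, 0.231]
orientation: [0.655, 0.756, -0.0, -0.0]
contact_force: [0.2, 0.3, -0.1]
finger_gap: 0.196
finger_force: 0.0
clock: 2.0
tool_pos: [0.4354, 0.2584, 0.2311]
orientation: [0.705, 0.709, -0.0, -0.0]
contact_force: [0.7, 0.4, 0.1]
finger_gap: 0.197
finger_force: 0.0
move [-0.0286  0.0405  0.1311] turn 0.0047 zdir [-0. -0. -1.] pos [0.4354 0.2584 0.2311] F [0.72 0.42 0.15] t 2.0
[277.87871296 267.98709218]
[275.84268674 242.93025813]
[268.95376074 250.24328508]
```

In the tool's units: 0.05 m is 1, -0.029 m is -0.58, 0.005 rad / 2 = 0.0025.

```bash
python3 jog.py '{"offsets":[[0,0,0.0025,-0.58,0.8,0,0.2],[0,0,0,0,0,1,0.2],[0,0,0,0,0,1,0.2],[0,0,0,0,0,1,0.2],[0,0,0,0,0,0.6,0.2],[0,0,0,0,0,0.4,0.2],[0,0,0,0,0,0.26,0.2],[0,0,0,0,0,0,0.2]]}'
python3 - <<'E'
from h import *;from rig import manip, imaging, readout
togo(readout.get_obs(),[.476,.253,.016],0)
a=imaging.read_camera("top")["pixels"];b=imaging.read_camera("scene")["pixels"]
a=cv2.resize(a[200:340,220:420],None,fx=2,fy=2);b=cv2.resize(b[200:360,220:420],None,fx=2,fy=2);cv2.imwrite("pics/p1.png",np.vstack([a,b]))
E
```

```text
clock: 2.8
tool_pos: [0.4743, 0.2289, 0.0166]
orientation: [0.708, 0.707, -0.001, -0.001]
contact_force: [0.1, 0.1, -0.1]
finger_gap: 0.198
finger_force: 0.0
move [0.0241 0.0016 0.0006] turn -0.0013 zdir [-0.003 -0.001 -1.   ] pos [0.4743 0.2289 0.0166] F [ 0.13  0.08 -0.13] t 2.8
```

View pics/p1.png

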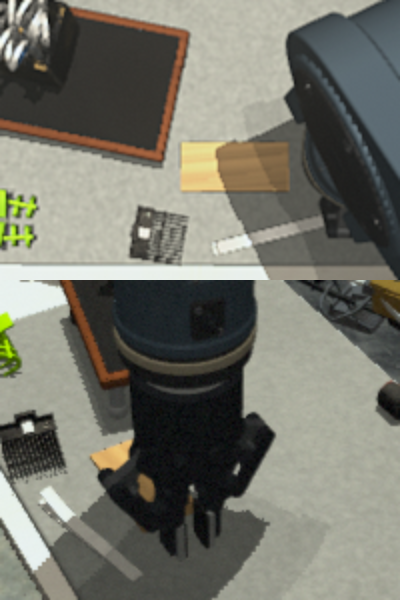

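In the tool's units: 0.01 m is 0.2, 0.008 m is 0.16, 0.01 rad / 2 = 0.005.

```bash
python3 jog.py '{"offsets":[[0,0,0,0.2,0.02,0,0.2],[0,0,0,0.16,0,0,0.2],[0,0,0,0.08,0,0,0.2],[0,0,0,0.08,0,0,0.2],[0,0,0,0.08,0,0,0.2],[0,0,0.005,0.1,0,0,0.2],[0,0,0.0075,0.1,0,0,0.2],[0,0,0.0075,0.1,0,0,0.2]]}'
python3 jog.py '{"offsets":[[0,0,0.01,0.1,0,0,0.2],[0,0,0.01,0.1,0,0,0.2],[0,0,0.01,0.1,0,0,0.2],[0,0,0.01,0.1,0,0,0.2],[0,0,0.01,0.1,0,0,0.2],[0,0,0.01,0.1,0,0,0.2],[0,0,0,0,0,0,0.2]]}'
python3 - <<'E'
from h import *;from rig import manip, imaging, readout
togo(readout.get_obs(),[.478,.324,.016],-.2)
a=imaging.read_camera("top");np.savez("pics/t2.npz",**a);a=a["pixels"];b=imaging.read_camera("scene")["pixels"]
a=cv2.resize(a[200:340,220:420],None,fx=2,fy=2);b=cv2.resize(b[200:360,220:420],None,fx=2,fy=2);cv2.imwrite("pics/p2.png",np.vstack([a,b]))
E
```

```text
clock: 3.7
tool_pos: [0.4769, 0.2749, 0.0183]
orientation: [0.723, 0.69, -0.0, 0.0]
contact_force: [-0.7, -0.8, 0.9]
finger_gap: 0.197
finger_force: 0.4
clock: 4.4
tool_pos: [0.4799, 0.305, 0.0183]
orientation: [0.763, 0.646, 0.0, -0.0]
contact_force: [0.5, 0.0, -0.2]
finger_gap: 0.202
finger_force: 0.0
move [ 0.0184 -0.005   0.0023] turn 0.0344 zdir [ 0.  0. -1.] pos [0.4799 0.305  0.0183] F [ 0.46  0.01 -0.25] t 4.4
```

View pics/p2.png

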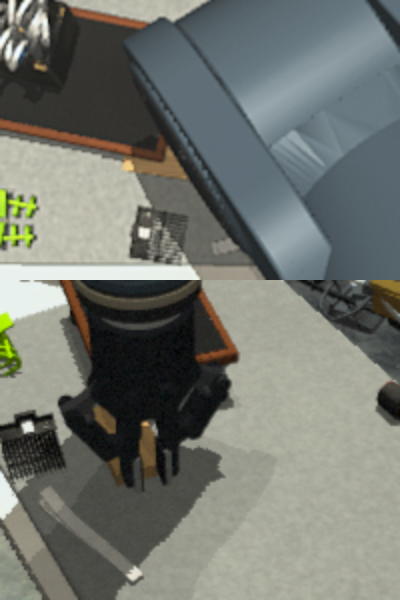

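In the tool's units: 0.004 m is 0.08, 0.003 m is 0.06, 0.01 rad / 2 = 0.005.

```bash
python3 jog.py '{"offsets":[[0,0,0.005,0.08,0,0,0.2],[0,0,0.005,0.08,0,0,0.2],[0,0,0.005,0.06,0,0,0.2],[0,0,0,0.04,0,0,0.2],[0,0,0,0,0,0,0.2]]}'
python3 jog.py '{"offsets":[[0,0,0,0.02,0,0,0.2],[0,0,0,0.02,0,0,0.2],[0,0,0,0,0,0,0.2]]}'
```

```text
clock: 5.0
tool_pos: [0.4821, 0.3174, 0.0183]
orientation: [0.772, 0.635, 0.0, -0.0]
contact_force: [0.8, -0.1, -0.4]
finger_gap: 0.198
finger_force: 0.0
clock: 5.3
tool_pos: [0.4824, 0.319, 0.0183]
orientation: [0.773, 0.635, -0.0, 0.0]
contact_force: [0.7, -0.6, -0.0]
finger_gap: 0.202
finger_force: 0.5
```

In the tool's units: 0.001 m is 0.02.

```bash
for i in 1 2; do python3 jog.py '{"offsets":[[0,0,0,0.02,0,0,0.2],[0,0,0,0.02,0,0,0.2],[0,0,0,0,0,0,0.2]]}' | grep -E "pos|contact"; done
```

```text
tool_pos: [0.4828, 0.321, 0.0182]
contact_force: [-0.9, -3.4, 0.7]
tool_pos: [0.4832, 0.3229, 0.0183]
contact_force: [-1.3, -4.8, 1.0]
```

In the tool's units: 0.001 m is 0.02.

```bash
python3 jog.py '{"offsets":[[0,0,0,0.02,0,0,0.2],[0,0,0,0,0,0,0.2],[0,0,0,0,0,0,0.2]]}' | grep -E "pos|contact"
python3 jog.py '{"offsets":[[0,0,0,-0.1,0,0,0.2],[0,0,0,-0.5,0,0,0.2],[0,0,0,-0.6,0,0,0.2],[0,0,0,0,0,-1,0],[0,0,0,0,0,-1,0],[0,0,0,0,0,-0.6,0],[0,0,0,0,0,0,0]]}'
python3 - <<'E'
from h import *;from rig import manip, imaging, readout
o=readout.get_obs()
togo(o,[.492,.3917,.080],-.2)
b=imaging.read_camera("scene")
b=b["pixels"];cv2.imwrite("pics/p3.png",cv2.resize(b[170:340,200:400],None,fx=3,fy=3))
a=imaging.read_camera("top");np.savez("pics/t3.npz",**a);cv2.imwrite("pics/p3t.png",cv2.resize(a["pixels"][180:320,180:400],None,fx=3,fy=3))
E
```

```text
tool_pos: [0.4833, 0.3237, 0.0182]
contact_force: [-0.6, -6.3, 1.0]
clock: 6.9
tool_pos: [0.474, 0.2664, 0.1531]
orientation: [0.773, 0.635, 0.004, 0.0]
contact_force: [0.4, -0.6, -1.1]
finger_gap: 0.003
finger_force: 0.0
move [ 0.126  -0.0071  0.0737] turn 0.0049 zdir [ 0.007  0.004 -1.   ] pos [0.474  0.2664 0.1531] F [ 0.4  -0.57 -1.12] t 6.9
```

View pics/p3.png

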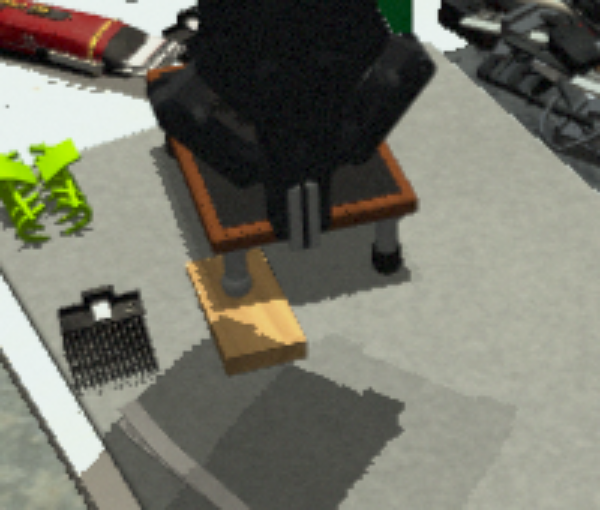

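View pics/p3t.png

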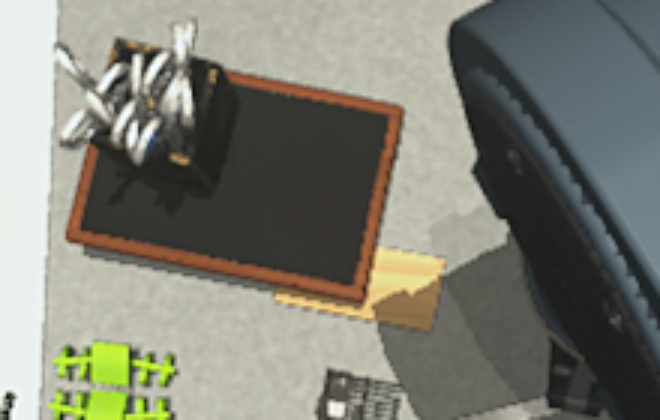

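In the tool's units: 0.045 m is 0.9, 0.04 m is 0.8, 0.005 rad / 2 = 0.0025.

```bash
python3 jog.py '{"offsets":[[0,0,0.0025,0.9,-0.04,0,0],[0,0,0,0.9,-0.04,0,0],[0,0,0,0.72,-0.06,0,0],[0,0,0,0,0,0.8,0],[0,0,0,0,0,0.6,0],[0,0,0,0,0,0,0],[0,0,0,0,0,0,0]]}'
python3 -c "
from h import *;from rig import manip, imaging, readout
togo(readout.get_obs(),[.492,.3917,.072],-.2)"
```

```text
clock: 7.7
tool_pos: [0.4888, 0.3895, 0.0765]
orientation: [0.774, 0.633, -0.002, -0.0]
contact_force: [-0.3, -0.6, 0.4]
finger_gap: -0.002
finger_force: 0.0
move [0.0028 0.0027 0.0045] turn 0.0002 zdir [-0.002 -0.002 -1.   ] pos [0.4888 0.3895 0.0765] F [-0.33 -0.59  0.4 ] t 7.7
```

In the tool's units: 0.003 m is 0.06, 0.001 m is 0.02.

```bash
python3 jog.py '{"offsets":[[0,0,0,0.06,0.06,0,0],[0,0,0,0,0,0.06,0],[0,0,0,0,0,0.02,0],[0,0,0,0,0,0,0]]}'| grep -E "pos|contact"
python3 jog.py '{"offsets":[[0,0,0,0,0,0.02,0],[0,0,0,0,0,0,0]]}'| grep -E "pos|contact"
```

```text
tool_pos: [0.4932, 0.3923, 0.0741]
contact_force: [-0.6, 0.5, 0.9]
tool_pos: [0.4932, 0.3924, 0.0733]
contact_force: [-0.1, 0.4, -0.4]
```

In the tool's units: 0.001 m is 0.02.

```bash
for i in 1 2; do python3 jog.py '{"offsets":[[0,0,0,0,0,0.02,0],[0,0,0,0,0,0,0]]}'| grep -E "pos|contact";done
```

```text
tool_pos: [0.4932, 0.3924, 0.0722]
contact_force: [0.0, -0.2, 0.7]
tool_pos: [0.4933, 0.3924, 0.0718]
contact_force: [-2.3, -2.1, 7.0]
```

Contact at 7 N; a little more, then hold.

In the tool's units: 0.0005 m is 0.01.

```bash
python3 jog.py '{"offsets":[[0,0,0,0,0,0.01,0],[0,0,0,0,0,0,0],[0,0,0,0,0,0,0],[0,0,0,0,0,0,0]]}'| grep -E "pos|contact"
```

```text
tool_pos: [0.4933, 0.3924, 0.0717]
contact_force: [-4.9, -3.3, 13.2]
```

```bash
python3 jog.py '{"offsets":[[0,0,0,0,0,0,0],[0,0,0,0,0,0,0],[0,0,0,0,0,0,0]]}'| grep -E "pos|contact"
python3 jog.py '{"offsets":[[0,0,0,0,0,-0.04,0],[0,0,0,0,0,-0.2,0],[0,0,0,0,0,-0.8,0],[0,0,0,0,0,-0.8,0],[0,0,0,-1,0,0,0],[0,0,0,-1,0,0,0],[0,0,0,-1,0,0,0],[0,0,0,0,0,0,0]]}'
python3 - <<'E'
from h import *;from rig import manip, imaging, readout
b=imaging.read_camera("scene")["pixels"];a=imaging.read_camera("top")["pixels"]
a=cv2.resize(a[180:320,180:400],None,fx=2,fy=2);b=cv2.resize(b[170:340,180:400],None,fx=2,fy=2);cv2.imwrite("pics/p4.png",np.hstack([a,b[:280]]))
E
```

```text
tool_pos: [0.4933, 0.3924, 0.0717]
contact_force: [-4.9, -2.7, 11.9]
clock: 10.2
tool_pos: [0.4621, 0.2409, 0.1636]
orientation: [0.775, 0.632, -0.001, 0.0]
contact_force: [1.7, 2.0, 0.1]
finger_gap: -0.0
finger_force: 0.0
```

View pics/p4.png

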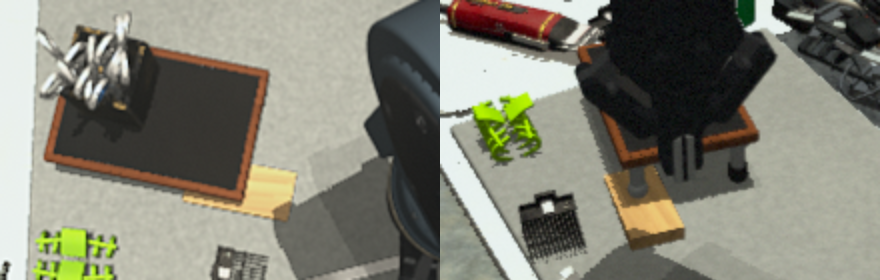

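```bash
python3 -c "
from rig import manip, imaging, readout
print(manip.hand_in())"
```

```text
the job is handed in; nothing more can be done
None
```

The wedge is under the short leg, pushed in until it resisted with about 6 N; a 12–13 N press over the leg showed no rocking, the arm is clear, and the job is handed in (no verdict was shown).

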